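Sort out the dental cases on one parking pad

TASK

First take the front-teeth model off the rubber pad and push it down between the spring jaws of the holder, upright, until it sits fully on the bed. Then use the freed pad as the parking spot to swap the whole-arch model and the straight back-teeth model, which lie in each other's trays: each must end teeth up in the middle of the large compartment of the tray that has the matching white model, lying parallel to that white model. Leave the wax knife, the glass dish and the flat jar where they are.

Things in the scene. Friction and masses are not known exactly. Their poses are not given: they have to be found in the camera images.
- full: Loose tan stone model of a whole dental arch, 0.15 kg: D-shaped base 56 mm wide (x), 52 deep (y), 22 high, horseshoe of teeth on top, 36 mm tall in all. Origin mid underside, z up. Flat heel at y = -26 mm; sides x = +-28 mm flat from there to y = -2 mm (grip across x there, 8 mm heelward), then a half-round front. Starts in tray_side's large compartment.
- side: Loose tan stone model of one side's back teeth, 0.08 kg: straight bar, base 24 mm wide (x), 60 long (y), 22 high, a straight row of six broad teeth on top, 36 mm tall in all. Origin mid underside, z up. Starts in tray_full's large compartment.
- front: Loose tan stone model of front teeth, 0.06 kg: shorter bar, base 22 mm wide (x), 44 long (y), 22 high, a row of six small narrow teeth on top, 36 mm tall in all. Origin mid underside, z up. Starts on the pad.
- tray_full: Fixed blue tray, 106 (x) by 180 mm (y), floor 3 mm thick, rim 8 mm high. A rib parts a large compartment (100 x 100 mm, holding the wrong tan model at the start) from a small one at +y with a fixed white model, a whole arch (horseshoe), 36 mm tall, at y = 89 mm. Origin at table height under the middle of the LARGE compartment, z up. Tray of the whole-arch model.
- tray_side: Fixed blue tray, 106 (x) by 180 mm (y), floor 3 mm thick, rim 8 mm high. A rib parts a large compartment (100 x 100 mm, holding the wrong tan model at the start) from a small one at +y with a fixed white model, a straight row of back teeth, 36 mm tall, at y = 89 mm. Origin at table height under the middle of the LARGE compartment, z up. Tray of the straight back-teeth model.
- holder: Fixed spring-jaw holder. Origin at table height mid bed, z up; bed 104 (x) by 70 mm (y), top at z = 16 mm. Two jaws, |y| < 13 mm, close along x: gap 14 mm, flaring from z = 28 to a 34 mm mouth at z = 50; each gives 14 mm (0.8 N + 0.2 N/mm). Front model goes in, length along y, pushed down (5-15 N) onto the bed; grip it by its free ends. Blocks at x = +-48, top z = 36.
- pad: Fixed dark rubber pad, 100 mm square, 4 mm thick, the parking spot of the bench. Origin in the middle of its underside on the table, z up.
- knife: Wax knife lying loose on the mat: wooden handle and steel blade along its x, 133 mm long (x from -60 to +73 mm), 10 mm thick. To be left alone. Origin at table height under it.
- dish: Small open glass dish, loose, 30 mm across, 20 mm tall. To be left alone. Origin in the middle of its underside.
- jar: Flat round jar with a blue and white lid, loose, 74 mm across, 30 mm tall. To be left alone. Origin in the middle of its underside.
Not all that is in view belongs to the job. What is shaped like the front but green or red is not meant. Of the things that look like the pad, the larger one is meant.

How it is judged:
By the outcome, as a careful person would: the job done as asked, in the order asked, and still so for the second after the job is handed in, with the robot touching nothing.
It also fails if it takes over 101 s, if anything falls off the work surface, if the arm or the gripper's body presses on something with over 40 N, if the wrist force passes 120 N, or if a joint passes its speed limit or range.

ROBOT

A 6-joint arm with a two-finger parallel gripper is mounted at the origin on the work surface. World frame = base frame: x ahead of the robot, y to its left, z up, the work surface at z = 0. Lengths are in m, angles in degrees, forces in N, time in s.
With the tool pointing down it reaches from about 0.35 to 0.875 m from the base axis. Payload 4.2 kg.
Tool frame: the origin (TCP) lies at the very end of the fingers, on their centre line; the grasp point (between the pads) lies 19 mm behind it (r.grip_point_offset is the distance from the TCP to the grasp point, in m); z points along the fingers, y is the line along which they close (so a half turn about z gives the same grasp; the last joint's range is limited). The gripper opens to 87 mm and grips with 3 to 60 N. Pads are 19 mm wide; open, the fingers measure 117 mm over their backs; the gripper's body (75 mm by 190 mm) begins 51 mm behind the grasp point.
Start: joints at [-48.381, 22.042, 0.453, 0, -68.411, -14.817], TCP at [0.282, -0.558, 0.223] pointing down, gripper open.
Joint ranges: [-179.83, 179.83], [-69.29, 118.12], [-61.27, 80.66], [-181.25, 117.63], [-171.15, -9.14], [-177.46, 177.46]. Speed limits (degrees/s): [159.86, 159.86, 180, 180, 180, 180].

INTERFACE

Orientations are given as a 3x3 rotation matrix whose columns are the frame's x, y, z axes.
In Python, from station import r, cams gives the robot as it stands. The module is installed in compiled form; this text tells all that it offers.
- The arm moves only by the shell command python3 -m handwheel 'ROWS'. ROWS is JSON, a list that holds one entry, the list of rows, each a list of 7 numbers: the turn, a rotation vector about the tool's x, y, z in units of 6 degrees (1.0 is 6 degrees), then the shift along the tool's x, y, z in m, then the finger opening in m, from 0 to 0.087. In form: [[[ax, ay, az, x, y, z, jaw], ...]]. A call has 1 to 12 rows; each row shifts and turns the commanded pose from where the row before left it, along the tool's axes as they then stand; what a row does not reach is not made up. A row lasts 1/10 s, in which the tool goes at most 50 mm and 8.59 degrees, less where a joint would pass 70% of its speed; a pose out of reach is approached as far as the arm can. A call with a gripper value outside its range is refused whole. The fingers move at their own pace and stop on an object; the grip force is fixed at half the most. Time passes only in rows, so rows that do not move let the fingers close. It gives the time, the measured TCP pose, the force, the opening and the grip force at its end, in the units of the state.
- r.sense(): the state, without advancing time (a new reading comes with each control period).
- cams.capture(name): name is "scene" or "top" or "wrist"; returns the picture (400x640x3 uint8, red, green, blue); there is no depth.
- cams.get_calibration(name): a dict with "camera_matrix" (3x3 intrinsics, pixels), "rvec" (rotation vector, rad) and "tvec" (3), from world to camera coordinates, as OpenCV has them; the wrist camera has in their place "T_tool_cam" (4x4, takes a point from camera to tool coordinates, whose origin is the TCP and whose axes are the flange's). Camera axes: x right, y down, z forward; pixel columns grow to the right and rows downward; lengths in m; the calibration is good to about 2 mm. A picture is of the moment at which its call begins: read the wrist's pose just before it. get_calibration takes no time and is no camera call.
- r.finish_job(): hands the job in; it is judged then, once.
The state is a dict: "time_s": time; "joints": joint angles; "joint_velocities": joint speeds; "effort": joint torques, N m; "tcp_pos": TCP position; "ee_rot": TCP orientation; "wrist_force": force on the tool from outside, world axes, zero at the start; "moment": the same for the moment, N m; "gripper_width": opening from 0.0 (shut) to 1.0 (fully open); "gripper_force": force on a finger pad.
Only numpy, scipy, OpenCV 4.12 (cv2) and the standard library are available. Lean on these libraries where they do the work, as an engineer would, in place of code of your own. Each camera call takes 0.05 s, during which the arm holds its last target. There are 200 camera calls.

## Working session

There is one attempt and no reset: what is moved stays moved. The work goes in short steps, Python scripts to look and compute and a shell command to move; the robot and the scene stay as the last step left them, time stands still between calls to the robot, and variables do not carry over. Pictures are saved under pics/ and viewed, at most 14 in all, crops included, and the job is handed in when it is done.

```bash
mkdir -p pics; python3 - <<'E'
from station import r,cams
import cv2
for n in ("top","scene"):
    im=cams.capture(n); cv2.imwrite(f"pics/{n}0.png",im[:,:,::-1])
    print(n,cams.get_calibration(n))
print(cams.get_calibration("wrist"))
s=r.sense();print(s)
E
```

```text
top {'camera_matrix': array([[444.94001015,   0.        , 318.44671006],
       [  0.        , 444.94001015, 193.64523363],
       [  0.        ,   0.        ,   1.        ]]), 'rvec': array([ 2.13408305, -2.18974494,  0.04667626]), 'tvec': array([0.03269561, 0.6150105 , 0.87329801])}
scene {'camera_matrix': array([[431.75241102,   0.        , 318.22196762],
       [  0.        , 431.75241102, 195.65122921],
       [  0.        ,   0.        ,   1.        ]]), 'rvec': array([ 0.6604038 ,  2.56467368, -1.21482419]), 'tvec': array([ 0.55362794, -0.13477652,  1.28604045])}
{'camera_matrix': array([[275.80116172,   0.        , 319.12780688],
       [  0.        , 275.80116172, 203.45946693],
       [  0.        ,   0.        ,   1.        ]]), 'T_tool_cam': array([[-5.94077147e-04, -9.60952984e-01, -2.76711059e-01,
         7.54415962e-02],
       [ 9.99999821e-01, -5.89733692e-04, -9.89143340e-05,
         1.15356092e-03],
       [-6.81338103e-05, -2.76711069e-01,  9.60953162e-01,
        -1.61865827e-01],
       [ 0.00000000e+00,  0.00000000e+00,  0.00000000e+00,
         1.00000000e+00]])}
{'time_s': 0.1, 'joints': array([-4.83799613e+01,  2.20875658e+01,  3.88321334e-01, -2.50361909e-02,
       -6.84127868e+01, -1.48166256e+01]), 'joint_velocities': array([-0.07289645, -0.08955284,  0.20921634,  0.11813522, -0.03863623,
       -0.04509557]), 'effort': array([-1.65681822e-04, -3.91690207e+01,  1.87933302e+01,  4.23196167e+00,
        1.34724320e-02, -7.56684085e-05]), 'tcp_pos': array([ 0.28160262, -0.55736045,  0.22156185]), 'ee_rot': array([[-8.92631567e-01, -4.50785864e-01, -9.94926540e-04],
       [-4.50786950e-01,  8.92629894e-01,  1.73157042e-03],
       [ 1.07533701e-04,  1.99415432e-03, -9.99998006e-01]]), 'wrist_force': array([-0.15233463, -0.07896388,  0.49505053]), 'moment': array([-1.78266167e-03, -7.27209388e-05, -2.76345559e-03]), 'gripper_force': 0.0, 'gripper_width': 0.9979176498525104}
```

View pics/top0.png

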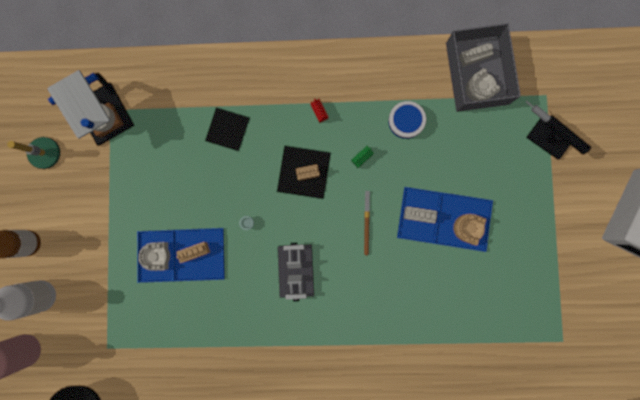

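View pics/scene0.png

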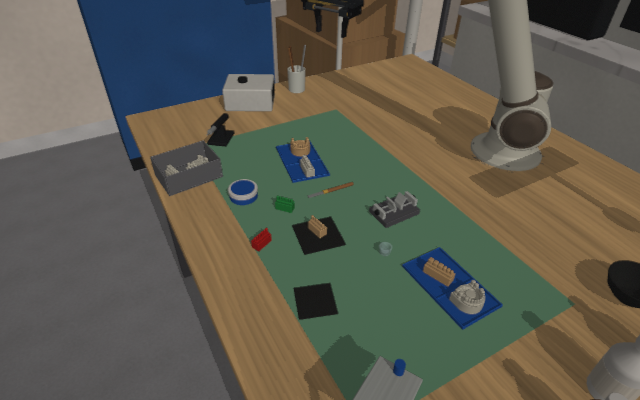

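The top view shows the front-teeth candidates: tan at (307,172), green at (362,157) and red at (319,110). Tan fits, because green and red are excluded. The pad candidates are (304,172), larger, and (228,129), smaller, so the larger one is meant. tray_full (horseshoe white model) is on the left at (180,255), tray_side on the right at (445,220), and the holder at (296,271). I'll confirm in an enlarged crop.

```bash
cat > h.py <<'E'
from station import r,cams
import cv2,numpy as np
def back(K,R,c,uv,z):   # R cam->world, c cam centre
    d=R@np.linalg.inv(K)@np.array([uv[0],uv[1],1.]); return c+d*(z-c[2])/d[2]
def cam(n):
    k=cams.get_calibration(n)
    if n=="wrist":
        s=r.sense();T=np.eye(4);T[:3,:3]=s["ee_rot"];T[:3,3]=s["tcp_pos"];T=T@k["T_tool_cam"]
        return k["camera_matrix"],T[:3,:3],T[:3,3]
    R=cv2.Rodrigues(k["rvec"])[0].T; return k["camera_matrix"],R,-R@k["tvec"]
def px(n,uv,z): return back(*cam(n),uv,z)
def yaw(s=None):
    s=s or r.sense(); R=s["ee_rot"]; return np.degrees(np.arctan2(R[1,1],R[0,1]))  # dir of tool y
E
python3 - <<'E'
from h import *
im=cv2.imread("pics/top0.png")
cv2.imwrite("pics/c1.png",cv2.resize(im[140:315,130:325],None,fx=4,fy=3.4*4/3.4,interpolation=cv2.INTER_CUBIC)[:600] if 0 else cv2.resize(im[140:290,130:325],None,fx=4,fy=4,interpolation=cv2.INTER_CUBIC))
cv2.imwrite("pics/c2.png",cv2.resize(im[180:260,340:500],None,fx=5,fy=5,interpolation=cv2.INTER_CUBIC))
for n,uv,z in [("front",(307,172),.035),("pad",(304,172),.004),("holder",(296,271),.03),("trayF",(193,254),.003),("trayS",(468,225),.003)]: print(n,px("top",uv,z).round(3))
E
```

```text
front [0.659 0.038 0.035]
pad [0.663 0.047 0.004]
holder [0.462 0.065 0.03 ]
trayF [0.499 0.28  0.003]
trayS [ 0.545 -0.285  0.003]
```

View pics/c1.png

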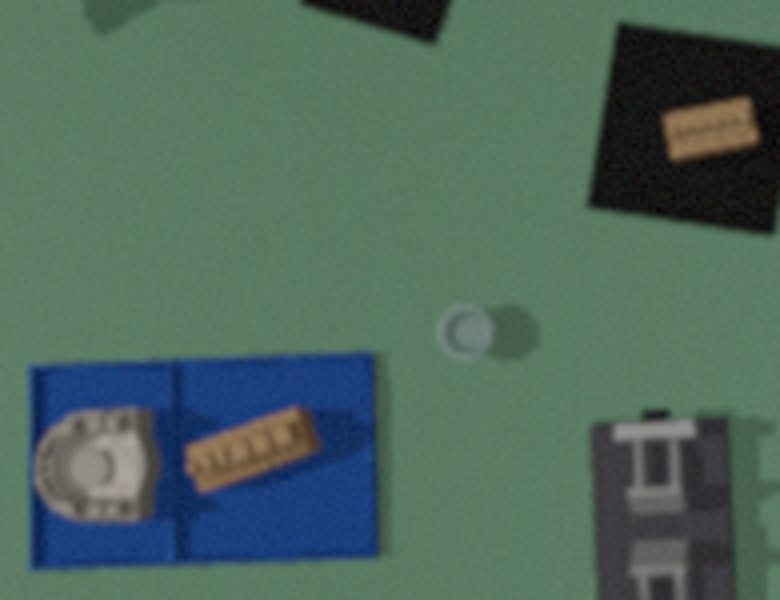

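View pics/c2.png

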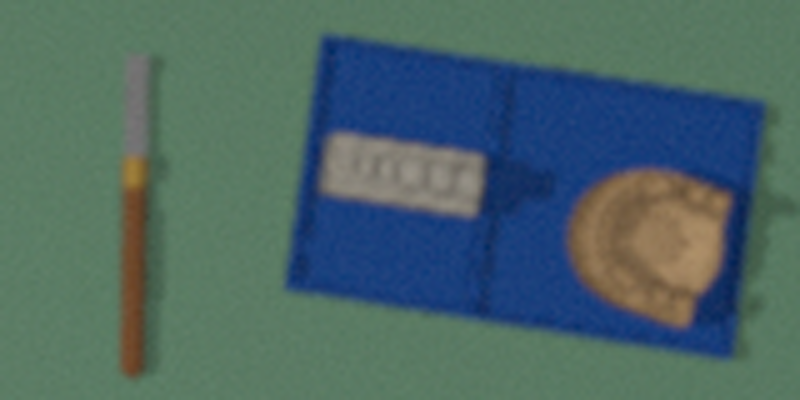

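```bash
python3 - <<'E'
from h import *
def P(pts,o,s,z): return np.array([px("top",(o[0]+u/s,o[1]+v/s),z)[:2] for u,v in pts])
ang=lambda v:round(float(np.degrees(np.arctan2(v[1],v[0]))),1)
A=(130-.4,140-.4);B=(340-.4,180-.4)
f=P([(660,115),(752,97),(762,145),(670,160)],A,4,.026);print("front",f.mean(0),"y-axis",ang(f[0]-f[1]+f[3]-f[2]))
s=P([(187,455),(303,408),(320,445),(200,493)],A,4,.025);print("side",s.mean(0),ang(s[0]-s[1]+s[3]-s[2]))
h=P([(735,190),(692,325)],B,5,.025);d=h[0]-h[1];y=np.array([-d[1],d[0]])/np.linalg.norm(d)
print("full",h.mean(0)+.026*y,ang(y),np.linalg.norm(d))
for n,t in(("F",P([(32,368),(375,354),(378,555),(32,568)],A,4,.008)),("S",P([(325,38),(765,102),(735,355),(288,288)],B,5,.008))):
    y=t[0]-t[1]+t[3]-t[2];print("tray",n,np.linalg.norm(y)/2,np.linalg.norm(t[0]-t[3]),ang(y)); y/=np.linalg.norm(y);print(t.mean(0)-.037*y)
p=P([(286,146),(331,152),(324,197),(278,191)],(0,0),1,.004);print("pad",p.mean(0),ang(p[0]-p[1]))
b=P([(592,425),(728,418)],A,4,.016);y=b[0]-b[1];y/=np.linalg.norm(y);x=np.array([y[1],-y[0]]);print("holder",b.mean(0)-.052*x,ang(y))
E
```

```text
front [0.66042019 0.03828706] y-axis 98.6
side [0.50400979 0.27392338] 110.4
full [ 0.54160274 -0.28132865] 69.6 0.056311662538438764
tray F 0.17969782715180277 0.10259838944228691 90.9
[0.49903331 0.26787787]
tray S 0.17938405083214384 0.10315096656097213 80.1
[ 0.55289855 -0.27446446]
pad [0.66451787 0.04508008] 80.6
holder [0.46144491 0.06663268] 91.6
```

```bash
cat >> h.py <<'E'
def go(x,y,z,yw=None):
    """turn units about tool z, then shift in tool axes after that turn"""
    s=r.sense();R=s["ee_rot"];c=yaw(s)
    dy=0 if yw is None else (c-yw+90)%180-90
    cf=np.radians(c-dy);ty=np.array([np.cos(cf),np.sin(cf),0]);tz=np.array([0,0,-1.]);tx=np.cross(ty,tz)
    d=np.array([x,y,z])-s["tcp_pos"]
    print("t",round(s["time_s"],2),"tcp",s["tcp_pos"].round(4),"yaw",round(c,1),"turn",round(dy/6,2),"shift",np.round([d@tx,d@ty,d@tz],4),"j",s["joints"].round(0),"F",s["wrist_force"].round(1),"tiltz",R[:2,2].round(4))
E
python3 -c "
from h import *
go(.660,.038,.14,98.6)"
```

```text
t 0.1 tcp [ 0.2816 -0.5574  0.2216] yaw 116.8 turn 3.03 shift [-0.4632  0.5321  0.0816] j [-48.  22.   0.  -0. -68. -15.] F [-0.2 -0.1  0.5] tiltz [-0.001   0.0017]
```

```bash
python3 -c "
from h import *
go(.470,.06,.16,92)"
```

```text
t 0.1 tcp [ 0.2816 -0.5574  0.2216] yaw 116.8 turn 4.13 shift [-0.2098  0.6104  0.0616] j [-48.  22.   0.  -0. -68. -15.] F [-0.2 -0.1  0.5] tiltz [-0.001   0.0017]
```

```bash
python3 -m handwheel '[[[1,0,0,0,0,0,0.07]]]' >/dev/null 2>&1 & sleep 0; wait; python3 -c "
from h import *
go(.470,.06,.16,92)"
```

```text
t 0.2 tcp [ 0.283  -0.5596  0.2209] yaw 116.8 turn 4.13 shift [-0.2085  0.6127  0.0609] j [-48.  19.  -5.   2. -60. -17.] F [-1.   0.8 -0.3] tiltz [ 0.0473 -0.0944]
```

I tilted the tool by one unit in x by mistake, so I'll undo that first.

```bash
python3 -m handwheel '[[[-1,0,0,0,0,0,0.07],[0,0,1.03,0,0,0,0.07],[0,0,1.03,0,0,0,0.07],[0,0,1.03,0,0,0,0.07],[0,0,1.04,0,0,0,0.07]]]'; python3 -m handwheel '[[[0,0,0,-0.015,0.044,0.0044,0.07],[0,0,0,-0.015,0.044,0.0044,0.07],[0,0,0,-0.015,0.044,0.0044,0.07],[0,0,0,-0.015,0.044,0.0044,0.07],[0,0,0,-0.015,0.044,0.0044,0.07],[0,0,0,-0.015,0.044,0.0044,0.07],[0,0,0,-0.015,0.044,0.0044,0.07],[0,0,0,-0.015,0.044,0.0044,0.07],[0,0,0,-0.015,0.044,0.0044,0.07],[0,0,0,-0.015,0.044,0.0044,0.07],[0,0,0,-0.015,0.044,0.0044,0.07]]]'; python3 -c "
from h import *
go(.470,.06,.16,92)"
```

```text
time_s: 0.7
tcp_pos: [0.2816, -0.5575, 0.2219]
ee_rot: [[-1.0, -0.031, -0.001], [-0.031, 1.0, 0.001], [0.001, 0.001, -1.0]]
wrist_force: [-0.7, 0.8, 1.0]
gripper_width: 0.807
gripper_force: 0.0
time_s: 1.8
tcp_pos: [0.4296, -0.0664, 0.174]
ee_rot: [[-0.999, -0.036, 0.0], [-0.036, 0.999, 0.0], [-0.0, 0.0, -1.0]]
wrist_force: [1.2, -0.1, 0.1]
gripper_width: 0.805
gripper_force: 0.0
t 1.8 tcp [ 0.4296 -0.0664  0.174 ] yaw 92.0 turn 0.01 shift [-0.0448  0.1249  0.014 ] j [  13.    6.  -29.   -0.  -55. -101.] F [ 1.2 -0.1  0.1] tiltz [0.0001 0.0001]
```

```bash
python3 -m handwheel '[[[0,0,0,-0.015,0.042,0.0044,0.07],[0,0,0,-0.015,0.042,0.0044,0.07],[0,0,0,-0.015,0.041,0.0044,0.07],[0,0,0,0,0,0,0.07]]]' >/dev/null; python3 - <<'E'
from h import *
go(.66,.038,.12,98.6)
K,R,c=cam("wrist");im=cams.capture("wrist");cv2.imwrite("pics/w1.png",im[:,:,::-1]);np.savez("w1.npz",K=K,R=R,c=c)
E
```

```text
t 2.2 tcp [0.4716 0.0621 0.1602] yaw 92.3 turn -1.05 shift [-0.1827 -0.052   0.0402] j [  27.   11.  -25.    0.  -54. -115.] F [ 0.3 -1.  -0.2] tiltz [0.0002 0.0001]
```

View pics/w1.png

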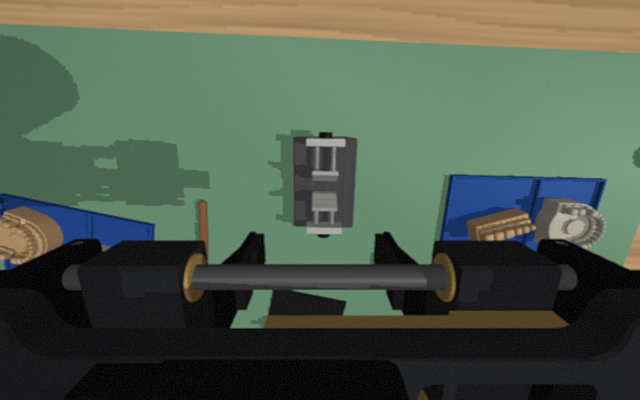

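```bash
python3 - <<'E'
import cv2
im=cv2.imread("pics/w1.png")[125:242,265:385]
cv2.imwrite("pics/w1c.png",cv2.resize(im,None,fx=5,fy=5,interpolation=cv2.INTER_CUBIC))
E
```

```text
(no output)
```

View pics/w1c.png

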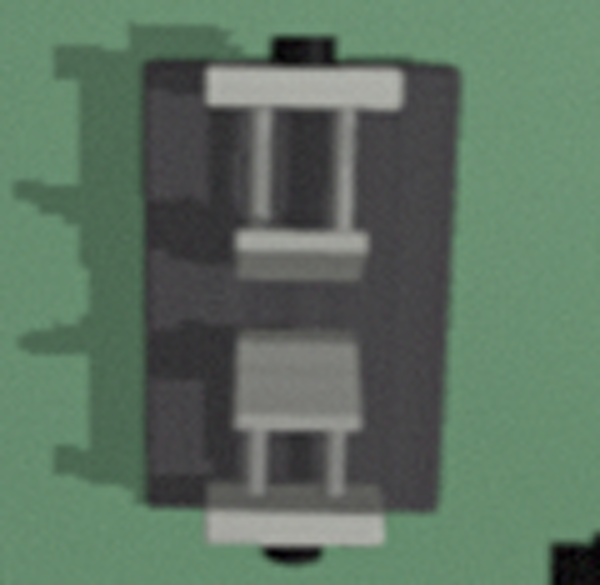

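```bash
python3 -m handwheel '[[[0,0,-1.05,0,0,0,0.07],[0,0,0,-0.037,-0.0105,0.003,0.07],[0,0,0,-0.037,-0.0105,0.003,0.07],[0,0,0,-0.037,-0.0105,0.004,0.07],[0,0,0,0,0,0,0.07]]]'; python3 - <<'E'
from h import *
go(.66,.038,.12,98.6)
K,R,c=cam("wrist");im=cams.capture("wrist");cv2.imwrite("pics/w2.png",im[:,:,::-1]);np.savez("w2.npz",K=K,R=R,c=c)
print(K@R.T@(np.array([.66,.038,.026])-c))
E
```

```text
time_s: 2.75
tcp_pos: [0.5875, 0.0414, 0.1493]
ee_rot: [[-0.99, -0.142, -0.0], [-0.142, 0.99, -0.001], [0.001, -0.001, -1.0]]
wrist_force: [-1.2, 0.3, -0.2]
gripper_width: 0.803
gripper_force: 0.0
t 2.75 tcp [0.5875 0.0414 0.1493] yaw 98.2 turn -0.07 shift [-0.0712 -0.0142  0.0293] j [  20.   22.  -11.    0.  -57. -102.] F [-1.2  0.3 -0.2] tiltz [-0.0005 -0.0008]
[96.37209007 81.30079222  0.31472876]
```

View pics/w2.png

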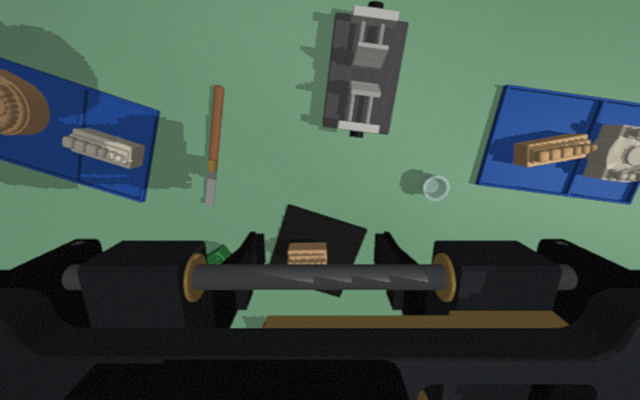

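Crop w1c: the holder bed corners are at (145,60), (460,67), (437,510) and (145,503), with jaw tips on both sides of the gap near (300,305). In w2 the front model lies between the fingers, columns 288-327, at row ~250.

```bash
python3 - <<'E'
from h import *
d=np.load("w1.npz");B=lambda u,v,z:back(d["K"],d["R"],d["c"],(265-.4+u/5,125-.4+v/5),z)[:2]
q=np.array([B(145,60,.016),B(460,67,.016),B(437,510,.016),B(145,503,.016)])
ang=lambda v:round(float(np.degrees(np.arctan2(v[1],v[0]))),2)
print(q.round(4),q.mean(0),[ang(q[1]-q[0]),ang(q[2]-q[3]),ang(q[3]-q[0]),ang(q[2]-q[1])],np.linalg.norm(q[1]-q[0]),np.linalg.norm(q[3]-q[0]))
# jaw upper-edge faces at mouth z=.050
print("jaw",B(235,230,.05),B(370,235,.05),B(235,430,.05),B(362,428,.05))
e=np.load("w2.npz");C=lambda u,v,z:back(e["K"],e["R"],e["c"],(u,v),z)[:2]
print("front ends",C(288,247,.026),C(327,247,.026))
E
```

```text
[[0.4098 0.0332]
 [0.4085 0.1013]
 [0.5107 0.1038]
 [0.5117 0.0347]] [0.46016915 0.0682345 ] [91.05, 90.83, 0.82, 1.39] 0.0680839848056064 0.1018914157126067
jaw [0.44033668 0.05453745] [0.44026267 0.08137613] [0.48194761 0.05588822] [0.48046333 0.08211632]
front ends [0.6489409  0.01587725] [0.64271917 0.05939095]
```

```bash
python3 -m handwheel '[[[0,0,0,-0.036,-0.007,0.020,0.07],[0,0,0,-0.035,-0.007,0.020,0.07],[0,0,0,0,0,0.02,0.07],[0,0,0,0,0,0,0.07]]]'>/dev/null; python3 -c "
from h import *
go(.659,.0385,.008,98.4)"
```

```text
t 3.2 tcp [0.6536 0.0383 0.0873] yaw 98.2 turn -0.03 shift [-0.0053 -0.0006  0.0793] j [ 17.  32.  -4.  -0. -55. -99.] F [-0.7 -0.2 -0.5] tiltz [-0.0084 -0.0012]
```

```bash
python3 -m handwheel '[[[0,0,-0.03,-0.005,-0.0005,0.025,0.07],[0,0,0,0,0,0.025,0.07],[0,0,0,0,0,0.016,0.07],[0,0,0,0,0,0.008,0.07],[0,0,0,0,0,0.004,0.07],[0,0,0,0,0,0,0.07],[0,0,0,0,0,0,0.07]]]'>/dev/null; python3 -c "
from h import *
go(.659,.0385,.008,98.4)"; python3 -m handwheel '[[[0,0,0,0,0,0,0.03],[0,0,0,0,0,0,0.03],[0,0,0,0,0,0,0.03],[0,0,0,0,0,0,0.03],[0,0,0,0,0,0,0.03]]]'
```

```text
t 3.9 tcp [0.6625 0.0399 0.0144] yaw 98.5 turn 0.02 shift [ 0.0037 -0.0009  0.0064] j [ 17.  37.  -7.   0. -46. -99.] F [-0.3 -0.  -0. ] tiltz [0.002  0.0004]
time_s: 4.4
tcp_pos: [0.6619, 0.0397, 0.0131]
ee_rot: [[-0.989, -0.148, -0.0], [-0.148, 0.989, -0.0], [0.0, -0.0, -1.0]]
wrist_force: [-0.0, -0.5, 1.4]
gripper_width: 0.502
gripper_force: 30.0
```

```bash
python3 -m handwheel '[[[0,0,0,0,0,0,0.06],[0,0,0,0,0,0,0.06],[0,0,0,0.003,0,0.003,0.06],[0,0,0,0,0,0.003,0.06],[0,0,0,0,0,0,0.06],[0,0,0,0,0,0,0.06],[0,0,0,0,0,0,0.03],[0,0,0,0,0,0,0.03],[0,0,0,0,0,0,0.03],[0,0,0,0,0,0,0.03]]]';  python3 -c "
from h import *
go(.659,.0385,.10)"
```

```text
time_s: 5.4
tcp_pos: [0.659, 0.0394, 0.007]
ee_rot: [[-0.989, -0.148, 0.0], [-0.148, 0.989, 0.0], [-0.0, 0.0, -1.0]]
wrist_force: [-0.8, -0.1, 1.1]
gripper_width: 0.501
gripper_force: 30.0
t 5.4 tcp [0.659  0.0394 0.007 ] yaw 98.5 turn 0.0 shift [ 0.0001 -0.0009 -0.093 ] j [ 17.  37.  -8.   0. -45. -99.] F [-0.8 -0.1  1.1] tiltz [0.0002 0.0001]
```

```bash
python3 -m handwheel '[[[0,0,0,0,0,-0.02,0.03],[0,0,0,0,0,-0.03,0.03],[0,0,0,0,0,-0.03,0.03],[0,0,0,0,0,-0.02,0.03],[0,0,0,0,0,0,0.03]]]' >/dev/null;  python3 -c "
from h import *
go(.4605,.0685,.10,91.1)"
```

```text
t 5.9 tcp [0.661  0.0397 0.1107] yaw 98.5 turn 1.24 shift [0.2    0.0326 0.0107] j [ 17.  31.  -3.   0. -57. -99.] F [ 1.6 -0.2 -0.3] tiltz [0.0071 0.0014]
```

```bash
python3 -m handwheel '[[[0,0,0.62,0,0,0,0.03],[0,0,0.62,0,0,0,0.03],[0,0,0,0.04,0.0065,0.001,0.03],[0,0,0,0.04,0.0065,0.001,0.03],[0,0,0,0.04,0.0065,0.001,0.03],[0,0,0,0.04,0.0065,0.001,0.03],[0,0,0,0.04,0.0065,0.001,0.03],[0,0,0,0,0,0,0.03],[0,0,0,0,0,0,0.03]]]' >/dev/null;  python3 -c "
from h import *
go(.4605,.0685,.10,91.1)
K,R,c=cam('wrist');im=cams.capture('wrist');cv2.imwrite('pics/w3.png',cv2.resize(im[150:300,220:420,::-1],None,fx=4,fy=4));np.savez('w3.npz',K=K,R=R,c=c)"
```

```text
t 6.8 tcp [0.4574 0.0681 0.1016] yaw 91.1 turn 0.01 shift [-0.0031  0.0004  0.0016] j [  29.   14.  -31.    0.  -45. -118.] F [ 0.1  0.6 -0.5] tiltz [-0.0006 -0.0004]
```

View pics/w3.png

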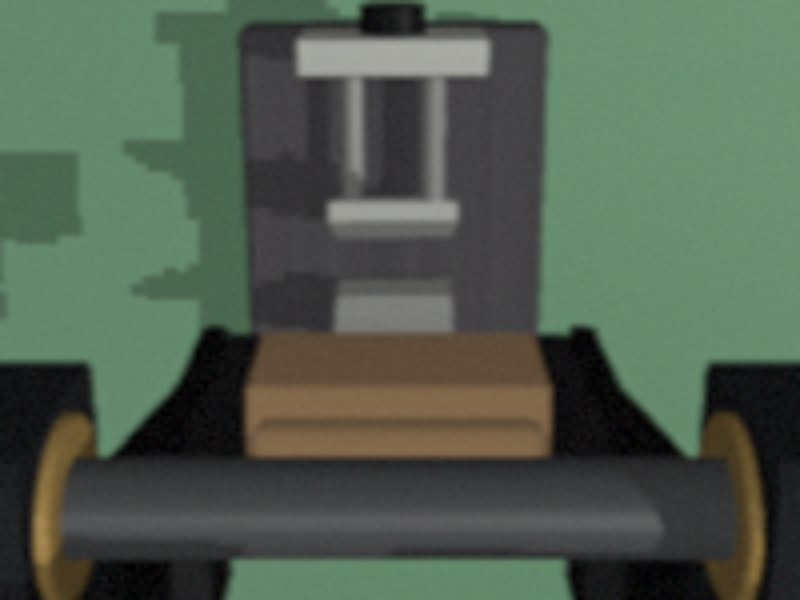

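```bash
python3 -c "
from h import *
d=np.load('w3.npz')
for u,v,z in((262,333,.0986),(540,333,.0986),(247,387,.1206),(551,387,.1206)):print(back(d['K'],d['R'],d['c'],(220-.4+u/4,150-.4+v/4),z))
s=r.sense();print(s['tcp_pos'])"
```

```text
[0.44891558 0.04726542 0.0986    ]
[0.44805405 0.0918548  0.0986    ]
[0.44814311 0.04777878 0.1206    ]
[0.44731364 0.09065489 0.1206    ]
[0.458628   0.06832037 0.10179119]
```

```bash
python3 -m handwheel '[[[0,0,0,-0.0015,0,0.012,0.03],[0,0,0,0,0,0.015,0.03],[0,0,0,0,0,0.01,0.03],[0,0,0,0,0,0.005,0.03],[0,0,0,0,0,0.005,0.03],[0,0,0,0,0,0.005,0.03],[0,0,0,0,0,0.005,0.03],[0,0,0,0,0,0.005,0.03],[0,0,0,0,0,0,0.03]]]'; python3 -c "
from h import *
go(.460,.068,.019,91.1)"
```

```text
time_s: 7.75
tcp_pos: [0.4596, 0.0681, 0.0395]
ee_rot: [[-1.0, -0.019, -0.001], [-0.019, 1.0, -0.0], [0.001, -0.0, -1.0]]
wrist_force: [0.5, -0.6, -1.3]
gripper_width: 0.502
gripper_force: 30.0
t 7.75 tcp [0.4596 0.0681 0.0395] yaw 91.1 turn -0.01 shift [-0.0004 -0.0001  0.0205] j [  29.   20.  -35.   -0.  -35. -117.] F [ 0.5 -0.6 -1.3] tiltz [-0.0007 -0.0003]
```

```bash
python3 -m handwheel '[[[0,0,0,0,0,0.005,0.03],[0,0,0,0,0,0.005,0.03],[0,0,0,0,0,0.004,0.03],[0,0,0,0,0,0.003,0.03],[0,0,0,0,0,0.002,0.03],[0,0,0,0,0,0,0.03],[0,0,0,0,0,0,0.03]]]'; python3 -c "
from h import *
go(.460,.068,.019,91.1)"
```

```text
time_s: 8.45
tcp_pos: [0.4594, 0.068, 0.0205]
ee_rot: [[-1.0, -0.018, -0.001], [-0.018, 1.0, -0.0], [0.001, -0.0, -1.0]]
wrist_force: [-0.0, 0.7, -3.7]
gripper_width: 0.504
gripper_force: 30.0
t 8.45 tcp [0.4594 0.068  0.0205] yaw 91.0 turn -0.01 shift [-0.0006 -0.      0.0015] j [  29.   22.  -36.   -0.  -32. -117.] F [-0.   0.7 -3.7] tiltz [-0.001  -0.0003]
```

```bash
for i in 1 2 3; do python3 -m handwheel '[[[0,0,0,0,0,0.001,0.03],[0,0,0,0,0,0,0.03],[0,0,0,0,0,0,0.03]]]'|egrep "tcp|wrist|width"; done
```

```text
tcp_pos: [0.4598, 0.0681, 0.02]
wrist_force: [0.4, 0.3, -1.8]
gripper_width: 0.505
tcp_pos: [0.46, 0.0682, 0.019]
wrist_force: [-0.7, 0.1, 1.0]
gripper_width: 0.496
tcp_pos: [0.46, 0.0682, 0.0189]
wrist_force: [-2.5, 0.6, 8.8]
gripper_width: 0.502
```

```bash
for i in 1 2 ; do python3 -m handwheel '[[[0,0,0,0,0,0.0005,0.03],[0,0,0,0,0,0,0.03]]]'|egrep "tcp|wrist|width"; done
python3 -m handwheel '[[[0,0,0,0,0,0,0.06],[0,0,0,0,0,0,0.06],[0,0,0,0,0,0,0.066],[0,0,0,0,0,0,0.066],[0,0,0,0,0,-0.01,0.066],[0,0,0,0,0,-0.025,0.066],[0,0,0,0,0,-0.04,0.066],[0,0,0,0,0,-0.04,0.066],[0,0,0,-0.04,0,-0.01,0.066],[0,0,0,-0.04,0,0,0.066],[0,0,0,0,0,0,0.066]]]'; python3 - <<'E'
from h import *
K,R,c=cam("wrist");im=cams.capture("wrist");cv2.imwrite("pics/w4.png",im[:,:,::-1]);np.savez("w4.npz",K=K,R=R,c=c)
u=K@R.T@(np.array([.46,.068,.03])-c);u=(u/u[2])[:2].astype(int);print(u)
y=max(u[1]-70,0);cv2.imwrite("pics/w4c.png",cv2.resize(im[y:y+140,u[0]-80:u[0]+80,::-1],None,fx=4,fy=4,interpolation=cv2.INTER_CUBIC))
go(.504,.274,.12,20.4)
E
```

```text
tcp_pos: [0.46, 0.0682, 0.0189]
wrist_force: [-4.8, 0.1, 14.5]
gripper_width: 0.503
tcp_pos: [0.4601, 0.0682, 0.0189]
wrist_force: [-5.7, 0.1, 19.1]
gripper_width: 0.501
time_s: 10.85
tcp_pos: [0.5443, 0.0702, 0.1431]
ee_rot: [[-1.0, -0.018, 0.005], [-0.018, 1.0, 0.001], [-0.005, 0.001, -1.0]]
wrist_force: [-0.8, 0.0, -0.8]
gripper_width: 0.757
gripper_force: 0.0
[317 114]
t 10.9 tcp [0.5413 0.0696 0.1421] yaw 91.0 turn 11.76 shift [0.2045 0.0363 0.0221] j [  24.   19.  -17.   -0.  -54. -113.] F [-0.8 -0.2 -0.8] tiltz [0.0004 0.0003]
```

View pics/w4c.png

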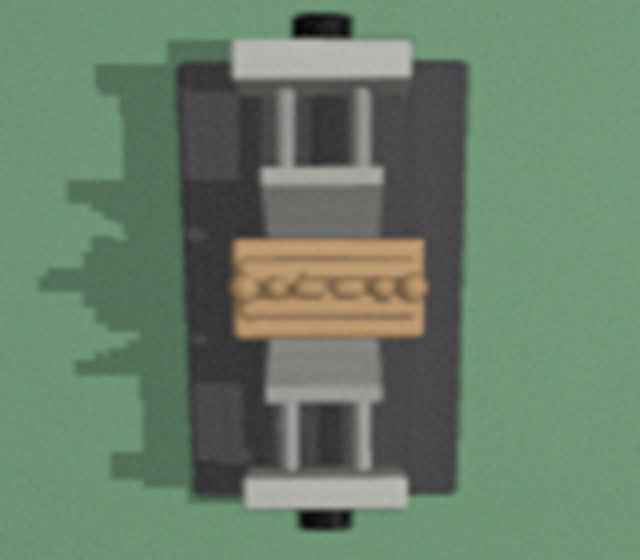

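The front model is seated in the middle between the jaws, upright: crop centre (328,288), with a jaw pressed against each side. Next is the side model.

```bash
python3 -m handwheel '[[[0,0,-1.4,0,0,0,0.066],[0,0,-1.4,0,0,0,0.066],[0,0,-1.4,0,0,0,0.066],[0,0,-1.4,0,0,0,0.066],[0,0,-1.4,0,0,0,0.066],[0,0,-1.4,0,0,0,0.066],[0,0,-1.4,0,0,0,0.066],[0,0,-1.4,0,0,0,0.066],[0,0,-1.4,0,0,0,0.066],[0,0,-1.4,0,0,0,0.066],[0,0,-1.4,0,0,0,0.066],[0,0,-1.4,0,0,0,0.066]]]'>/dev/null; python3 -c "
from h import *
go(.48,.335,.14,20.4)"
```

```text
t 12.1 tcp [0.5383 0.0694 0.1419] yaw -167.8 turn -1.36 shift [-0.2693 -0.038   0.0019] j [ 24.  18. -18.  -0. -54. -12.] F [0.2 0.  0.7] tiltz [-0.0017 -0.0004]
```

```bash
python3 -m handwheel '[[[0,0,-1.36,0,0,0,0.05],[0,0,0,-0.045,-0.0063,0,0.05],[0,0,0,-0.045,-0.0063,0,0.05],[0,0,0,-0.045,-0.0063,0,0.05],[0,0,0,-0.045,-0.0063,0,0.05],[0,0,0,-0.045,-0.0063,0,0.05],[0,0,0,-0.045,-0.0063,0,0.05],[0,0,0,0,0,0,0.05]]]'>/dev/null; python3 - <<'E'
from h import *
go(.504,.274,.10,20.4)
K,R,c=cam("wrist");im=cams.capture("wrist");cv2.imwrite("pics/w5.png",im[:,:,::-1]);np.savez("w5.npz",K=K,R=R,c=c)
u=K@R.T@(np.array([.504,.274,.02])-c);u=(u/u[2])[:2].astype(int);print(u)
E
```

```text
t 12.9 tcp [0.481  0.3404 0.142 ] yaw -159.6 turn -0.01 shift [0.0702 0.0016 0.042 ] j [ 51.  22. -11.  -0. -56. -31.] F [ 0.  -1.2  1. ] tiltz [0.0003 0.0006]
[321 128]
```

View pics/w5.png

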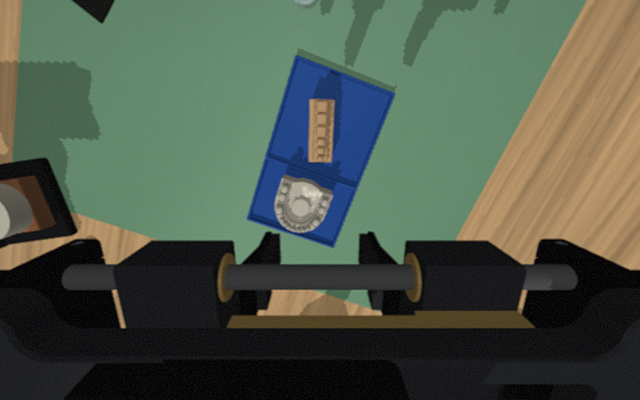

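```bash
python3 - <<'E'
from h import *
d=np.load("w5.npz");P=lambda p,z:np.array([back(d["K"],d["R"],d["c"],q,z)[:2] for q in p])
ang=lambda v:round(float(np.degrees(np.arctan2(v[1],v[0]))),1)
t=P([(299,51),(394,92),(333,246),(248,218)],.008)
y=t[3]-t[0]+t[2]-t[1];print("tray",np.linalg.norm(y)/2,np.linalg.norm(t[0]-t[1]),np.linalg.norm(t[2]-t[3]),ang(y),t.mean(0)-.037*y/np.linalg.norm(y), t[:2].mean(0)+.053*y/np.linalg.norm(y))
s=P([(310,99),(334,100),(330,163),(309,162)],.025);y=s[3]-s[0]+s[2]-s[1];print("side",s.mean(0),ang(y),np.linalg.norm(y)/2)
E
```

```text
tray 0.17913794256938664 0.10114294812461824 0.10282497866353298 90.8 [0.49766765 0.26738112] [0.49766182 0.26781211]
side [0.50325968 0.27699495] 108.1 0.059707285698254155
```

```bash
python3 -c "
from h import *
go(.5036,.2755,.07,19.3)"; python3 -m handwheel '[[[0,0,0.18,0.034,0.001,0.02,0.042],[0,0,0,0.034,0.001,0.025,0.042],[0,0,0,0,0,0.025,0.042],[0,0,0,0,0,0,0.042]]]' >/dev/null; python3 -c "
from h import *
go(.5036,.2755,.008,19.2)"
```

```text
t 12.95 tcp [0.4811 0.338  0.1417] yaw -159.7 turn 0.16 shift [ 0.0664 -0.0006  0.0717] j [ 51.  22. -11.  -0. -56. -31.] F [-0.8 -0.8  0.9] tiltz [-0.001  -0.0008]
t 13.35 tcp [0.5011 0.2673 0.0689] yaw -161.3 turn -0.08 shift [-0.007  -0.0051  0.0609] j [ 44.  26. -18.  -0. -46. -26.] F [-0.5  0.3  0.1] tiltz [-0.0072 -0.0056]
```

```bash
python3 -m handwheel '[[[0,0,-0.05,-0.003,-0.002,0.01,0.042],[0,0,0,0,0,0.01,0.042],[0,0,0,0,0,0,0.042],[0,0,0,0,0,0,0.042]]]' >/dev/null; python3 -c "
from h import *
go(.5036,.2755,.008,19.2)"
```

```text
t 13.75 tcp [0.5046 0.2754 0.0522] yaw -160.7 turn 0.02 shift [-0.0004  0.001   0.0442] j [ 45.  27. -19.   0. -44. -25.] F [0.1 0.1 0.3] tiltz [0.0003 0.0001]
```

```bash
python3 -m handwheel '[[[0,0,0,0,0.001,0.015,0.042],[0,0,0,0,0,0.015,0.042],[0,0,0,0,0,0.01,0.042],[0,0,0,0,0,0.004,0.042],[0,0,0,0,0,0,0.042],[0,0,0,0,0,0,0.042],[0,0,0,0,0,0,0.01],[0,0,0,0,0,0,0.01],[0,0,0,0,0,0,0.01],[0,0,0,0,0,0,0.01],[0,0,0,0,0,0,0.01]]]'
```

```text
time_s: 14.85
tcp_pos: [0.5038, 0.2748, 0.0083]
ee_rot: [[0.33, -0.944, 0.0], [-0.944, -0.33, 0.0], [-0.0, -0.0, -1.0]]
wrist_force: [-0.6, -1.0, 1.9]
gripper_width: 0.274
gripper_force: 30.0
```

```bash
python3 -m handwheel '[[[0,0,0,0,0,-0.02,0.01],[0,0,0,0,0,-0.035,0.01],[0,0,0,0,0,-0.035,0.01],[0,0,0,0,0,-0.02,0.01],[0,0,0,0,0,0,0.01]]]'; python3 -c "
from h import *
go(.664,.046,.10)"
```

```text
time_s: 15.35
tcp_pos: [0.5053, 0.276, 0.1213]
ee_rot: [[0.33, -0.944, 0.006], [-0.944, -0.33, 0.005], [-0.003, -0.007, -1.0]]
wrist_force: [0.8, 0.4, -0.2]
gripper_width: 0.273
gripper_force: 30.0
t 15.35 tcp [0.5053 0.276  0.1213] yaw -160.7 turn 0.0 shift [ 0.2695 -0.0739  0.0213] j [ 45.  22. -15.   0. -52. -26.] F [ 0.8  0.4 -0.2] tiltz [0.0055 0.0046]
```

```bash
python3 -m handwheel '[[[0,0,0,0.045,-0.0123,0,0.01],[0,0,0,0.045,-0.0123,0,0.01],[0,0,0,0.045,-0.0123,0,0.01],[0,0,0,0.045,-0.0123,0,0.01],[0,0,0,0.045,-0.0123,0.01,0.01],[0,0,0,0.045,-0.0123,0.02,0.01],[0,0,0,0,0,0.02,0.01],[0,0,0,0,0,0,0.01],[0,0,0,0,0,0,0.01]]]'; python3 -c "
from h import *
go(.664,.046,.0093)"
```

```text
time_s: 16.25
tcp_pos: [0.661, 0.0445, 0.0668]
ee_rot: [[0.33, -0.944, -0.003], [-0.944, -0.33, -0.001], [-0.0, 0.003, -1.0]]
wrist_force: [0.5, 0.1, -0.7]
gripper_width: 0.276
gripper_force: 30.0
t 16.25 tcp [0.661  0.0445 0.0668] yaw -160.7 turn 0.0 shift [-0.0004 -0.0033  0.0575] j [ 18.  33.  -4.   0. -52.   1.] F [ 0.5  0.1 -0.7] tiltz [-0.003 -0.001]
```

```bash
python3 -m handwheel '[[[0,0,0,0,-0.003,0.02,0.01],[0,0,0,0,0,0.018,0.01],[0,0,0,0,0,0.010,0.01],[0,0,0,0,0,0.006,0.01],[0,0,0,0,0,0.003,0.01],[0,0,0,0,0,0,0.01],[0,0,0,0,0,0,0.01]]]';python3 -m handwheel '[[[0,0,0,0,0,0,0.01]]]'|grep -E "tcp|wr"
```

```text
time_s: 16.95
tcp_pos: [0.6653, 0.0458, 0.0121]
ee_rot: [[0.33, -0.944, 0.002], [-0.944, -0.33, 0.0], [0.0, -0.002, -1.0]]
wrist_force: [0.4, 0.4, -0.6]
gripper_width: 0.271
gripper_force: 30.0
tcp_pos: [0.6653, 0.0457, 0.0121]
wrist_force: [0.6, -0.4, -0.7]
```

```bash
python3 -m handwheel '[[[0,0,0,0,0,0.0025,0.01],[0,0,0,0,0,0,0.01],[0,0,0,0,0,0,0.01]]]'|grep -E "tcp|wr"; python3 -m handwheel '[[[0,0,0,0,0,0,0.045],[0,0,0,0,0,0,0.045],[0,0,0,0,0,0,0.045],[0,0,0,0,0,-0.02,0.045],[0,0,0,0,0,-0.04,0.045],[0,0,0,0,0,-0.04,0.06],[0,0,0,0,0,-0.03,0.07],[0,0,1.3,0,0,0,0.07],[0,0,1.3,0,0,0,0.07],[0,0,1.3,0,0,0,0.07],[0,0,1.3,0,0,0,0.07],[0,0,1.4,0,0,0,0.07]]]'; python3 -c "
from h import *
go(.526,-.22,.14,159.6)"
```

```text
tcp_pos: [0.6654, 0.0457, 0.0093]
wrist_force: [2.0, -0.8, 1.0]
time_s: 18.55
tcp_pos: [0.6645, 0.0455, 0.1385]
ee_rot: [[-0.353, -0.935, -0.001], [-0.935, 0.353, -0.0], [0.0, 0.001, -1.0]]
wrist_force: [0.1, 0.8, -0.4]
gripper_width: 0.798
gripper_force: 0.0
t 18.55 tcp [0.6645 0.0455 0.1385] yaw 159.3 turn -0.05 shift [ 0.2972  0.0372 -0.0015] j [ 18.  30.   0.  -0. -61. -38.] F [ 0.1  0.8 -0.4] tiltz [-0.0007 -0.    ]
```

```bash
python3 -m handwheel '[[[0,0,0,0.041,-0.0004,0,0.07],[0,0,0,0.041,-0.0004,0,0.07],[0,0,0,0.041,-0.0004,0,0.07],[0,0,0,0.041,-0.0004,0,0.07],[0,0,0,0.041,-0.0004,0,0.07],[0,0,0,0.041,0,0,0.07],[0,0,0,0.041,0,0,0.07],[0,0,0,0,0,0,0.07],[0,0,0,0,0,0,0.07]]]'>/dev/null; python3 - <<'E'
from h import *
go(.5385,-.29,.08,159.6)
K,R,c=cam("wrist");im=cams.capture("wrist");np.savez("w6.npz",K=K,R=R,c=c)
cv2.imwrite("pics/w6.png",cv2.resize(im[0:270,160:500,::-1],None,fx=2.2,fy=2.2,interpolation=cv2.INTER_CUBIC))
E
```

```text
t 19.45 tcp [ 0.5663 -0.225   0.1386] yaw 159.5 turn -0.01 shift [0.0706 0.0034 0.0586] j [ -6.  24.  -8.  -0. -57. -14.] F [0.2 0.8 1.6] tiltz [-0.0003  0.0002]
```

View pics/w6.png

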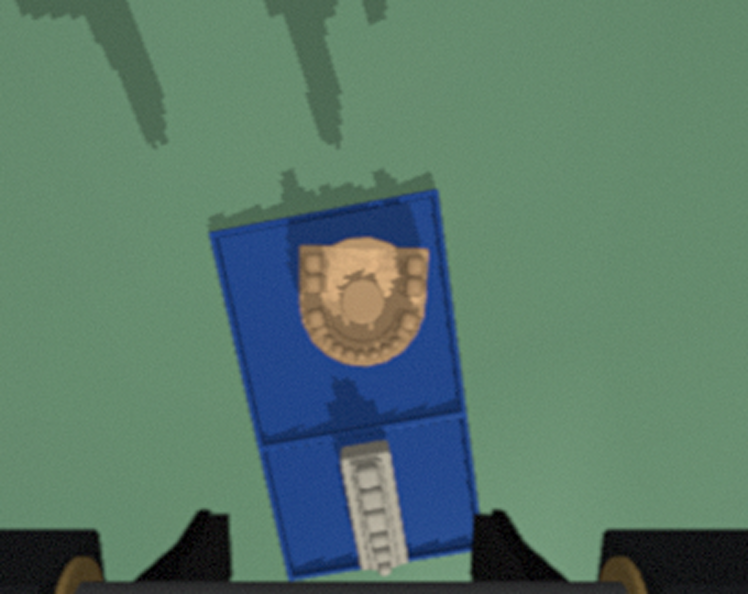

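```bash
python3 - <<'E'
from h import *
d=np.load("w6.npz");P=lambda p,z:np.array([back(d["K"],d["R"],d["c"],(160-.3+u/2.2,-.3+v/2.2),z)[:2] for u,v in p])
ang=lambda v:round(float(np.degrees(np.arctan2(v[1],v[0]))),1)
t=P([(210,233),(437,190),(478,548),(290,578)],.008)
y=t[3]-t[0]+t[2]-t[1];n=y/np.linalg.norm(y);print("tray",np.linalg.norm(y)/2,np.linalg.norm(t[0]-t[1]),np.linalg.norm(t[2]-t[3]),ang(y),t.mean(0)-.037*n,t[:2].mean(0)+.053*n)
for z in (.025,.03):
  h=P([(300,246),(429,250)],z);dd=h[1]-h[0];n=np.array([-dd[1],dd[0]])/np.linalg.norm(dd)
  if n[1]<0:n=-n
  b=P([(364,366)],z)[0]
  print("full w",np.linalg.norm(dd),"ang",ang(n),"c",h.mean(0)+.026*n,"depth",(b-h.mean(0))@n,"grip",h.mean(0)+.017*n)
E
```

```text
tray 0.17700782311760424 0.1041780432923065 0.10101421259833022 79.3 [ 0.55167901 -0.27376584] [ 0.55195806 -0.272296  ]
full w 0.05568985970422558 ang 67.8 c [ 0.54006353 -0.27856052] depth 0.05096386538859549 grip [ 0.5366627  -0.28689325]
full w 0.05467901671435531 ang 67.8 c [ 0.54023473 -0.27842065] depth 0.05003880530874672 grip [ 0.53683389 -0.28675337]
```

```bash
python3 -c "
from h import *
go(.5375,-.2881,.06,158.7)"; python3 -m handwheel '[[[0,0,0.13,0.034,0.002,0.025,0.066],[0,0,0,0.034,0.002,0.025,0.066],[0,0,0,0,0,0.02,0.066],[0,0,0,0,0,0,0.066],[0,0,0,0,0,0,0.066],[0,0,0,0,0,0,0.066]]]' >/dev/null; python3 -c "
from h import *
go(.5375,-.2881,.011,158.7)"
```

```text
t 19.5 tcp [ 0.5668 -0.2242  0.1387] yaw 159.6 turn 0.15 shift [0.0702 0.0041 0.0787] j [ -6.  25.  -8.  -0. -57. -14.] F [-1.1  0.1  0.4] tiltz [-0.      0.0002]
t 20.1 tcp [ 0.5407 -0.2856  0.0702] yaw 159.0 turn 0.05 shift [0.0035 0.0021 0.0592] j [-13.  29. -12.   0. -48.  -8.] F [-0.8 -0.1  1. ] tiltz [ 0.0026 -0.001 ]
```

```bash
python3 -m handwheel '[[[0,0,0.05,0.003,0.0015,0.02,0.066],[0,0,0,0,0,0.018,0.066],[0,0,0,0,0,0.010,0.066],[0,0,0,0,0,0.006,0.066],[0,0,0,0,0,0.002,0.066],[0,0,0,0,0,0,0.066],[0,0,0,0,0,0,0.066]]]' ; python3 -c "
from h import *
go(.5375,-.2881,.011,158.7)"
```

```text
time_s: 20.8
tcp_pos: [0.5371, -0.2887, 0.0135]
ee_rot: [[-0.365, -0.931, 0.001], [-0.931, 0.365, -0.0], [-0.0, -0.001, -1.0]]
wrist_force: [0.7, -0.6, -0.5]
gripper_width: 0.756
gripper_force: 0.0
t 20.8 tcp [ 0.5371 -0.2887  0.0135] yaw 158.6 turn -0.02 shift [-0.0007 -0.0001  0.0025] j [-13.  33. -15.   0. -42.  -8.] F [ 0.7 -0.6 -0.5] tiltz [ 0.0014 -0.0005]
```

```bash
python3 -m handwheel '[[[0,0,0,0,0,0.002,0.066],[0,0,0,0,0,0,0.066],[0,0,0,0,0,0,0.04],[0,0,0,0,0,0,0.04],[0,0,0,0,0,0,0.04],[0,0,0,0,0,0,0.04],[0,0,0,0,0,0,0.04]]]'; python3 -m handwheel '[[[0,0,0,0,0,-0.02,0.04],[0,0,0,0,0,-0.035,0.04],[0,0,0,0,0,-0.035,0.04],[0,0,0,0,0,-0.03,0.04],[0,0,0,0,0,0,0.04]]]'; python3 -c "
from h import *
go(.4982,.2587,.10,180.9)"
```

```text
time_s: 21.5
tcp_pos: [0.5367, -0.2887, 0.0108]
ee_rot: [[-0.365, -0.931, 0.0], [-0.931, 0.365, -0.0], [0.0, -0.0, -1.0]]
wrist_force: [-0.2, -0.8, 1.8]
gripper_width: 0.64
gripper_force: 30.0
time_s: 22.0
tcp_pos: [0.5392, -0.2896, 0.1356]
ee_rot: [[-0.365, -0.931, 0.009], [-0.931, 0.365, -0.003], [-0.0, -0.01, -1.0]]
wrist_force: [1.0, -0.5, -1.4]
gripper_width: 0.641
gripper_force: 30.0
t 22.0 tcp [ 0.5392 -0.2896  0.1356] yaw 158.6 turn -3.72 shift [-0.5488  0.0323  0.0356] j [-13.  25.  -9.   0. -56.  -8.] F [ 1.  -0.5 -1.4] tiltz [ 0.009  -0.0033]
```

```bash
python3 -m handwheel '[[[0,0,-1.24,0,0,0,0.04],[0,0,-1.24,0,0,0,0.04],[0,0,-1.24,0,0,0,0.04],[0,0,0,-0.03,0.0018,0,0.04],[0,0,0,-0.046,0.0027,0,0.04],[0,0,0,-0.046,0.0027,0,0.04],[0,0,0,-0.046,0.0027,0,0.04],[0,0,0,-0.046,0.0027,0,0.04],[0,0,0,-0.046,0.0027,0,0.04],[0,0,0,-0.046,0.0027,0,0.04],[0,0,0,-0.046,0.0027,0,0.04]]]' >/dev/null;python3 -m handwheel '[[[0,0,0,-0.046,0.0027,0,0.04],[0,0,0,-0.046,0.0027,0,0.04],[0,0,0,-0.046,0.0027,0,0.04],[0,0,0,-0.03,0.0027,0,0.04],[0,0,0,0,0,0,0.04],[0,0,0,0,0,0,0.04]]]';  python3 - <<'E'
from h import *
go(.4982,.2587,.08,180.9)
K,R,c=cam("wrist");im=cams.capture("wrist");np.savez("w7.npz",K=K,R=R,c=c)
cv2.imwrite("pics/w7.png",cv2.resize(im[140:290,220:420,::-1],None,fx=4,fy=4,interpolation=cv2.INTER_CUBIC))
E
```

```text
time_s: 23.7
tcp_pos: [0.4959, 0.2308, 0.1294]
ee_rot: [[0.016, -1.0, -0.003], [-1.0, -0.016, -0.002], [0.002, 0.003, -1.0]]
wrist_force: [-0.8, -0.4, -1.4]
gripper_width: 0.641
gripper_force: 30.0
t 23.7 tcp [0.4959 0.2308 0.1294] yaw -179.1 turn 0.01 shift [-0.0279 -0.0028  0.0494] j [ 42.  20. -18.  -0. -53. -41.] F [-0.8 -0.4 -1.4] tiltz [-0.0027 -0.0016]
```

View pics/w7.png

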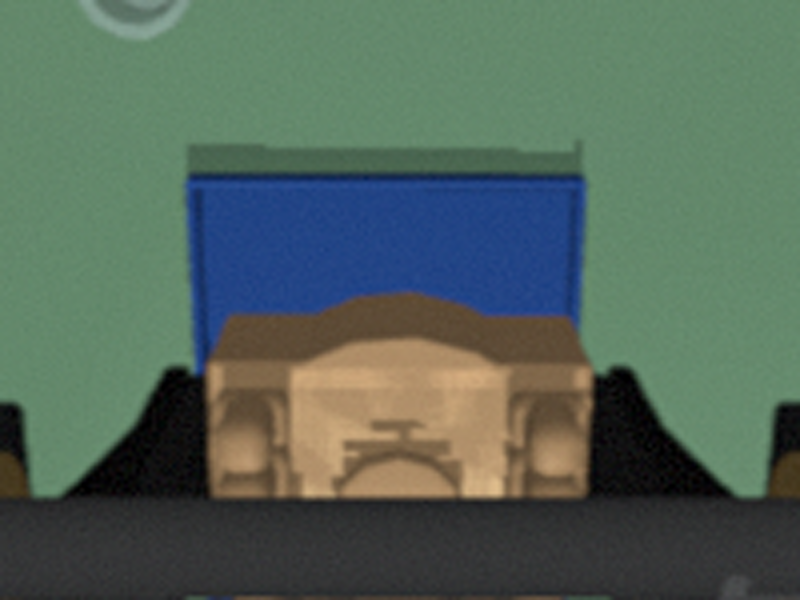

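```bash
python3 - <<'E'
from h import *
d=np.load("w7.npz");s=r.sense();z=s["tcp_pos"][2];print(s["tcp_pos"])
for u,v,zz in((230,315,z-.0078),(570,317,z-.0078),(210,365,z+.0142),(592,363,z+.0142)):print(back(d["K"],d["R"],d["c"],(220-.4+u/4,140-.4+v/4),zz).round(4))
# check tray front rim
for u,v in((190,180),(584,180)):print("rim",back(d["K"],d["R"],d["c"],(220-.4+u/4,140-.4+v/4),.008).round(4))
go(.4982,.2587,.08,180.9)
E
```

```text
[0.49606139 0.23004784 0.12958624]
[0.5233 0.2154 0.1218]
[0.4681 0.2149 0.1218]
[0.523  0.2154 0.1438]
[0.4683 0.2142 0.1438]
rim [0.5502 0.2178 0.008 ]
rim [0.4469 0.2162 0.008 ]
t 23.75 tcp [0.4961 0.23   0.1296] yaw -179.1 turn -0.0 shift [-0.0286 -0.0026  0.0496] j [ 42.  20. -18.  -0. -53. -41.] F [ 0.2  0.2 -2.3] tiltz [-0.0024 -0.0016]
```

```bash
python3 -m handwheel '[[[0,0,0,-0.015,-0.002,0.02,0.04],[0,0,0,-0.012,0,0.025,0.04],[0,0,0,0,0,0.025,0.04],[0,0,0,0,0,0.015,0.04],[0,0,0,0,0,0,0.04],[0,0,0,0,0,0,0.04]]]' >/dev/null; python3 -c "
from h import *
go(.4982,.2572,.0108,180.9)"
```

```text
t 24.35 tcp [0.4989 0.2568 0.0459] yaw -179.2 turn -0.02 shift [-0.0004  0.0007  0.0351] j [ 44.  27. -21.   0. -42. -43.] F [ 0.1 -0.1 -1.2] tiltz [-0.0002 -0.0006]
```

```bash
python3 -m handwheel '[[[0,0,0,-0.0005,0.0005,0.012,0.04],[0,0,0,0,0,0.01,0.04],[0,0,0,0,0,0.007,0.04],[0,0,0,0,0,0.003,0.04],[0,0,0,0,0,0.002,0.04],[0,0,0,0,0,0,0.04],[0,0,0,0,0,0,0.04]]]'; python3 -m handwheel '[[[0,0,0,0,0,0,0.04]]]'|grep -E "tcp|wr"
```

```text
time_s: 25.05
tcp_pos: [0.4983, 0.2586, 0.012]
ee_rot: [[0.016, -1.0, 0.0], [-1.0, -0.016, 0.0], [-0.0, -0.0, -1.0]]
wrist_force: [0.4, 0.0, -2.1]
gripper_width: 0.642
gripper_force: 30.0
tcp_pos: [0.4983, 0.2586, 0.0121]
wrist_force: [0.3, -0.5, -1.8]
```

```bash
python3 -m handwheel '[[[0,0,0,0.0012,0,0.0012,0.04],[0,0,0,0,0,0,0.04],[0,0,0,0,0,0,0.04]]]'|grep -E "tcp|wr"; python3 -m handwheel '[[[0,0,0,0,0,0,0.063],[0,0,0,0,0,0,0.063],[0,0,0,0,0,0,0.063],[0,0,0,0,0,-0.02,0.063],[0,0,0,0,0,-0.04,0.063],[0,0,0,0,0,-0.04,0.063],[0,0,0,0,0,-0.03,0.05],[0,0,-1.03,0,0,0,0.045],[0,0,-1.02,0,0,0,0.045],[0,0,-1.02,0,0,0,0.045],[0,0,0,0,0,0,0.045]]]' >/dev/null; python3 -c "
from h import *
go(.6654,.0457,.06,-160.7)"
```

```text
tcp_pos: [0.4984, 0.2574, 0.0108]
wrist_force: [1.0, 0.5, -0.2]
t 26.55 tcp [0.498  0.2571 0.1407] yaw -160.7 turn -0.0 shift [ 0.2548 -0.0881  0.0807] j [ 44.  20. -15.  -0. -55. -25.] F [-0.5 -0.3  0.1] tiltz [0.0001 0.0002]
```

```bash
python3 -m handwheel '[[[0,0,0,0.0425,-0.0147,0,0.045],[0,0,0,0.0425,-0.0147,0,0.045],[0,0,0,0.0425,-0.0147,0,0.045],[0,0,0,0.0425,-0.0147,0.01,0.045],[0,0,0,0.0425,-0.0147,0.02,0.045],[0,0,0,0.0425,-0.0147,0.025,0.045],[0,0,0,0,0,0.02,0.045],[0,0,0,0,0,0,0.045],[0,0,0,0,0,0,0.045]]]' >/dev/null; python3 -c "
from h import *
go(.6654,.0457,.0093,-160.7)"
```

```text
t 27.45 tcp [0.6647 0.0467 0.0662] yaw -160.7 turn -0.01 shift [ 0.0012 -0.0003  0.0569] j [ 18.  34.  -4.   0. -52.   1.] F [-0.6  0.3  0.7] tiltz [-0.0008 -0.0006]
```

```bash
python3 -m handwheel '[[[0,0,0,0.001,0,0.02,0.045],[0,0,0,0,0,0.018,0.045],[0,0,0,0,0,0.01,0.045],[0,0,0,0,0,0.006,0.045],[0,0,0,0,0,0.002,0.045],[0,0,0,0,0,0,0.045],[0,0,0,0,0,0,0.01],[0,0,0,0,0,0,0.01],[0,0,0,0,0,0,0.01],[0,0,0,0,0,0,0.01],[0,0,0,0,0,0,0.01]]]'; python3 -m handwheel '[[[0,0,0,0,0,-0.02,0.01],[0,0,0,0,0,-0.035,0.01],[0,0,0,0,0,-0.035,0.01],[0,0,0,0,0,-0.03,0.01],[0,0,1.23,0,0,0,0.01],[0,0,1.23,0,0,0,0.01],[0,0,1.23,0,0,0,0.01],[0,0,1.23,0,0,0,0.01],[0,0,0,0,0,0,0.01]]]'; python3 -c "
from h import *
go(.5523,-.2737,.10,169.8)"
```

```text
time_s: 28.55
tcp_pos: [0.6654, 0.0457, 0.0106]
ee_rot: [[0.331, -0.944, 0.0], [-0.944, -0.331, 0.0], [0.0, -0.0, -1.0]]
wrist_force: [-0.3, 0.3, 2.0]
gripper_width: 0.274
gripper_force: 30.0
time_s: 29.45
tcp_pos: [0.6648, 0.0456, 0.1299]
ee_rot: [[-0.177, -0.984, -0.001], [-0.984, 0.177, 0.0], [0.0, 0.001, -1.0]]
wrist_force: [0.0, -0.1, -0.6]
gripper_width: 0.269
gripper_force: 30.0
t 29.45 tcp [0.6648 0.0456 0.1299] yaw 169.8 turn -0.0 shift [0.3342 0.0542 0.0299] j [ 18.  30.  -0.  -0. -60. -28.] F [ 0.  -0.1 -0.6] tiltz [-0.0008  0.    ]
```

```bash
python3 -m handwheel '[[[0,0,0,0.03,0.005,0,0.01],[0,0,0,0.044,0.007,0,0.01],[0,0,0,0.044,0.007,0,0.01],[0,0,0,0.044,0.007,0,0.01],[0,0,0,0.044,0.007,0,0.01],[0,0,0,0.044,0.007,0,0.01],[0,0,0,0.04,0.007,0,0.01],[0,0,0,0.034,0.006,0,0.01],[0,0,0,0,0,0,0.01],[0,0,0,0,0,0,0.01]]]' >/dev/null;  python3 - <<'E'
from h import *
go(.5523,-.2737,.04,169.8)
K,R,c=cam("wrist");im=cams.capture("wrist");np.savez("w8.npz",K=K,R=R,c=c)
cv2.imwrite("pics/w8.png",cv2.resize(im[120:270,220:420,::-1],None,fx=4,fy=4,interpolation=cv2.INTER_CUBIC))
E
```

```text
t 30.45 tcp [ 0.5551 -0.2644  0.13  ] yaw 169.8 turn -0.0 shift [0.0097 0.0011 0.09  ] j [-10.  25.  -8.  -0. -56.   0.] F [ 0.   0.1 -0.6] tiltz [-0.0002  0.0003]
```

View pics/w8.png

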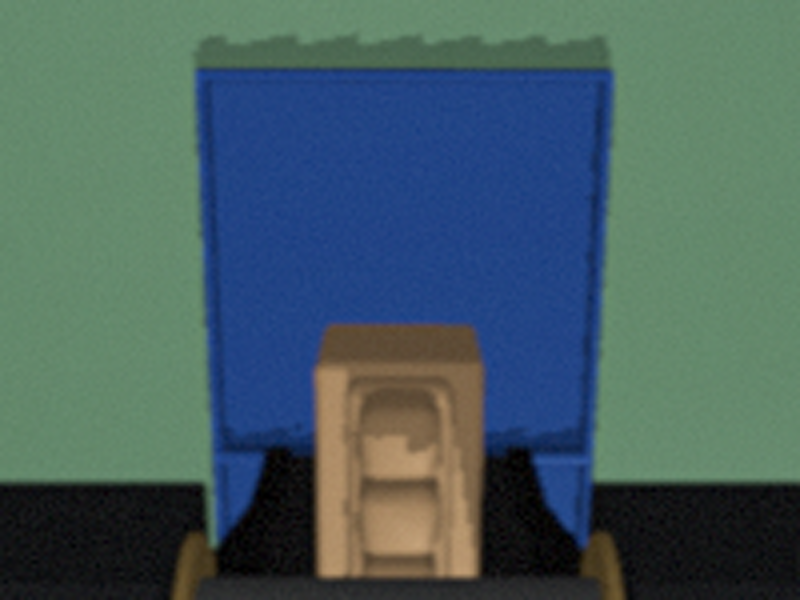

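```bash
python3 - <<'E'
from h import *
d=np.load("w8.npz");s=r.sense();z=s["tcp_pos"][2];R=s["ee_rot"]
def loc(u,v,zz): return back(d["K"],d["R"],d["c"],(220-.4+u/4,120-.4+v/4),zz)
for n,u,v,zz in(("bot",327,325,z-.0066),("bot",475,325,z-.0066),("top",315,367,z+.0154),("top",484,366,z+.0154),("rim",197,70,.008),("rim",611,70,.008),("rib",215,458,.008),("rib",590,458,.008)):
  p=loc(u,v,zz);print(n,p.round(4),"tool",(R.T@(p-s["tcp_pos"])).round(4))
go(.5523,-.2737,.0096,169.8)
E
```

```text
bot [ 0.5609 -0.2938  0.1235] tool [ 0.0288 -0.0106  0.0066]
bot [ 0.5379 -0.2896  0.1235] tool [0.0288 0.0128 0.0066]
top [ 0.5612 -0.2939  0.1455] tool [ 0.0288 -0.0109 -0.0154]
top [ 0.5381 -0.2899  0.1455] tool [ 0.0289  0.0126 -0.0154]
rim [ 0.5933 -0.3344  0.008 ] tool [ 0.063  -0.0496  0.1221]
rim [ 0.4912 -0.3159  0.008 ] tool [0.0629 0.0541 0.1221]
rib [ 0.6121 -0.2316  0.008 ] tool [-0.0414 -0.0501  0.1221]
rib [ 0.51   -0.2131  0.008 ] tool [-0.0416  0.0537  0.1221]
t 30.5 tcp [ 0.5556 -0.2636  0.1301] yaw 169.8 turn 0.01 shift [0.0105 0.0014 0.1205] j [-10.  25.  -8.  -0. -56.   0.] F [-0.3 -0.2 -1.5] tiltz [-0.      0.0002]
```

```bash
python3 -m handwheel '[[[0,0,0,0.0114,0.001,0.02,0.01],[0,0,0,0,0,0.03,0.01],[0,0,0,0,0,0.025,0.01],[0,0,0,0,0,0.015,0.01],[0,0,0,0,0,0.01,0.01],[0,0,0,0,0,0.008,0.01],[0,0,0,0,0,0.005,0.01],[0,0,0,0,0,0.003,0.01],[0,0,0,0,0,0,0.01],[0,0,0,0,0,0,0.01],[0,0,0,0,0,0,0.01]]]'; python3 -c "
from h import *
# desired tcp: start + shift
tx=np.array([-.177,-.984]);ty=np.array([-.984,.177]);p=np.array([.5554,-.2639])+.0114*tx+.001*ty;print(p)
go(*p,.0096,169.8)"
```

```text
time_s: 31.6
tcp_pos: [0.5529, -0.275, 0.0149]
ee_rot: [[-0.177, -0.984, 0.001], [-0.984, 0.177, -0.0], [0.0, -0.001, -1.0]]
wrist_force: [-0.4, -0.2, -0.5]
gripper_width: 0.275
gripper_force: 30.0
[ 0.5523982 -0.2749406]
t 31.6 tcp [ 0.5529 -0.275   0.0149] yaw 169.8 turn -0.0 shift [0.0001 0.0005 0.0053] j [-11.  33. -14.   0. -42.   1.] F [-0.4 -0.2 -0.5] tiltz [ 0.0012 -0.0003]
```

```bash
python3 -m handwheel '[[[0,0,0,0,0.0005,0.003,0.01],[0,0,0,0,0,0.0023,0.01],[0,0,0,0,0,0,0.01],[0,0,0,0,0,0,0.01]]]'|grep -E "tcp|wr"; python3 -m handwheel '[[[0,0,0,0,0,0,0.045],[0,0,0,0,0,0,0.045],[0,0,0,0,0,0,0.045],[0,0,0,0,0,-0.02,0.045],[0,0,0,0,0,-0.04,0.045],[0,0,0,0,0,-0.04,0.045],[0,0,0,0,0,-0.04,0.045],[0,0,0,-0.045,0,-0.02,0.05],[0,0,0,-0.045,0,0,0.05],[0,0,0,-0.03,0,0,0.05],[0,0,0,0,0,0,0.05]]]'; python3 - <<'E'
from h import *
K,R,c=cam("wrist");w=cams.capture("wrist");np.savez("w9.npz",K=K,R=R,c=c)
t=cams.capture("top")
a=cv2.resize(t[220:290,130:330],(800,280),interpolation=cv2.INTER_CUBIC)
b=cv2.resize(t[180:255,390:500],(440,300),interpolation=cv2.INTER_CUBIC)
u=cv2.resize(w[0:250,180:480],(360,300),interpolation=cv2.INTER_CUBIC)
cv2.imwrite("pics/fin.png",np.vstack([a,np.hstack([b,u])])[:,:,::-1])
E
```

```text
tcp_pos: [0.5521, -0.2748, 0.0096]
wrist_force: [-1.2, 0.8, 4.9]
time_s: 33.1
tcp_pos: [0.574, -0.1535, 0.1691]
ee_rot: [[-0.173, -0.985, 0.001], [-0.985, 0.173, 0.001], [-0.001, -0.001, -1.0]]
wrist_force: [-0.0, -0.1, -0.9]
gripper_width: 0.571
gripper_force: 0.0
```

View pics/fin.png

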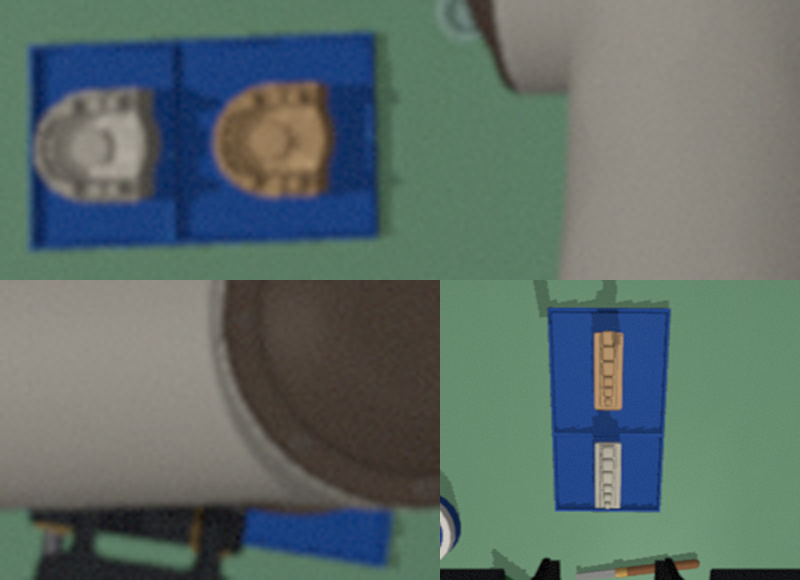

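The picture shows the full model centred at (272,140), aligned with its white arch. The side model is at (608,370), centred and in line with its white model.

```bash
python3 -c "
from station import r
print(r.finish_job())"
```

```text
the job is handed in; nothing more can be done
None
```

The job is handed in at about 33 s of the 101 s limit: the front model is seated upright in the holder, and the whole-arch and back-teeth models are swapped, each teeth up, centred and parallel in its matching tray; the final seating push read 19 N against the stated 5–15 N.

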